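Square up a tissue cassette and load it into the scanner

ROBOT

A 6-joint arm with a two-finger parallel gripper is mounted at the origin on the work surface. World frame = base frame: x ahead of the robot, y to its left, z up, the work surface at z = 0. Lengths are in m, angles in degrees, forces in N, time in s.
With the tool pointing down it reaches from about 0.4 to 0.825 m from the base axis. Payload 7 kg.
Tool frame: the origin (TCP) lies midway between the tips of the shut fingers; the grasp point (between the pads) lies r.grip_depth behind it (r.grip_depth is the distance from the TCP to the grasp point, in m); z points along the fingers, y is the line along which they close (so a half turn about z gives the same grasp; the last joint's range is limited). The gripper opens to 88 mm and grips with 3 to 60 N. Pads are 19 mm wide; open, the fingers measure 130 mm over their backs; the gripper's body (78 mm by 193 mm) begins 47 mm behind the grasp point.
Start: joints at [82.225, 20.546, 0.682, 0, -70.136, -16.507], TCP at [0.278, 0.615, 0.227] pointing down, gripper open.
Joint ranges: [-176.03, 176.03], [-82.01, 121.73], [-58.28, 71.71], [-173.87, 95.51], [-174.79, -0.11], [-173.66, 173.66]. Speed limits (degrees/s): [136.94, 136.94, 172.46, 180, 180, 180].

INTERFACE

Orientations are given as [roll, pitch, yaw] about the fixed x, y, z axes, in that order (R = Rz(yaw) Ry(pitch) Rx(roll)).
In Python, from plant import r, vision gives the robot as it stands (r), with the cameras (vision).
- The arm moves only by the tool inch_along, called after "Call:" in YAML: its name, and indented under it one key for each argument. Schema: {"type":"object","properties":{"rows":{"type":"object","properties":{"dx":{"type":"array","items":{"type":"number"},"minItems":1,"maxItems":12},"dy":{"type":"array","items":{"type":"number"},"minItems":1,"maxItems":12},"dz":{"type":"array","items":{"type":"number"},"minItems":1,"maxItems":12},"rx":{"type":"array","items":{"type":"number"},"minItems":1,"maxItems":12},"ry":{"type":"array","items":{"type":"number"},"minItems":1,"maxItems":12},"rz":{"type":"array","items":{"type":"number"},"minItems":1,"maxItems":12}},"additionalProperties":false,"required":["dx","dy","dz","rx","ry","rz"]},"finger_gap":{"type":"number"},"clamp_n":{"type":"number"},"only":{"type":"string"},"quiet":{"type":"boolean"},"lines":{"type":"string"}},"required":["rows"],"additionalProperties":false}. rows is an object with one list for each field, all of the same length, 1 to 12, a row being the entries at one place: dx, dy, dz (the shift in normalised numbers (1 is 0.5 m)), rx, ry, rz (a rotation vector in a scale on which 1.0 is 90 degrees); each row is the pose to reach, as a shift and turn from the pose commanded when the call began, along the tool's axes at that moment; what a row does not reach only later rows make up. A row lasts 1/12 s, in which the tool goes at most 0.0417 m and 7.16 degrees, less where a joint would pass 70% of its speed; a pose out of reach is approached as far as the arm can. finger_gap is the finger opening in m, set as the call begins (left out keeps the last). The fingers move at their own pace and stop on an object; clamp_n is the grip in N (left out, the last holds). Time passes only in rows, so rows that do not move let the fingers close. The tool returns the time, the measured TCP pose, the force, the opening and the grip force at its end. only (a regular expression) keeps the lines of the reply that match it, lines (a string "A,B") keeps lines A to B, and quiet returns only ok. A shift or turn number past 1, either way, is cut back to 1. Input that does not fit is refused with a message, and nothing moves.
- r.get_state(): the state, without advancing time (a new reading comes with each control period).
- vision.capture(name): name is "side" or "top" or "wrist"; returns a dict with "frame" (420x560x3 uint8, red, green, blue), "z_map" (420x560 float32, m along the optical axis (not along the pixel's ray), 0 where there is no reading), "fx", "fy", "cx", "cy" (pixels), "cam_to_world" (4x4, takes a point from camera to world coordinates). Camera axes: x right, y down, z forward; pixel columns grow to the right and rows downward; lengths in m; the calibration is good to about 2 mm. A picture is of the moment at which its call begins.
- r.close_job(): hands the job in; it is judged then, once.
The state is a dict: "time_s": time; "joints": joint angles; "qd": joint speeds; "joint_torque": joint torques, N m; "tcp_pos": TCP position; "eef_rot": TCP orientation; "contact_force": force on the tool from outside, world axes, zero at the start; "moment": the same for the moment, N m; "gripper_width": finger opening in m; "gripper_force": force on a finger pad.
Only numpy, scipy, OpenCV 4.12 (cv2) and the standard library are available. Lean on these libraries where they do the work, as an engineer would, in place of code of your own. Each camera call takes 0.05 s, during which the arm holds its last target. There are 200 camera calls.

TASK

Slide the scanner's latch sideways so that its cover springs open. Then take the large tissue cassette out of its cradle, lay it flat on the cutting board and slide it gently fully home into the corner of the metal stop, touching both walls, and let go of it there; then take it again by its long sides and set it down (do not drop it) flat in the nest in the scanner's bay, and leave it there with the cover open. Leave everything else on the bench as it is.

Things in the scene. Friction and masses are not known exactly. Their poses are not given: they have to be found in the camera images.
- cassette: The large tissue cassette to load: flat grey plastic box 64 (its x) x 44 (its y) x 10 mm, perforated top, about 35 g. Origin: centre of its underside. It starts lying flat in one of two identical cradles (the other holds a smaller cassette). The two ends are alike: either way round is right.
- cradle: White plastic cradle, fixed, with the large cassette at the start. Origin: centre of its underside, on the bench. The cassette lies on its 48 x 67 x 6 mm base plate, length along the cradle's x. Cheeks 52 mm long (x), 10 mm thick, 18 mm high stand along the long sides with 1.5 mm clearance: only the two ends, which overhang the base by 8 mm, can be gripped.
- stop: Aluminium corner stop fixed on the white cutting board (board top 10 mm above the bench). Origin: inside corner of its two walls, at the board's top. The cassette goes in its quadrant x < 0, y > 0. End wall: solid, inner face at x = 0 (faces -x), 12 mm thick, y = -12 to 48 mm. Side fence: inner face at y = 0 (faces +y), see fence_gap. Both 16 mm high.
- home (a point): Where the centre of the cassette's underside is when it is fully home in the stop: (-32, 22, 0) mm in the stop's frame, on the board's top; the cassette's length lies along the stop's x.
- fence_gap (a point): Middle of the gap in the side fence, (-33, 0, 0) mm in the stop's frame. The fence is the ends of two arms 12 mm wide, at x = -12 to 0 and -66 to -54 mm in the stop's frame, running back to y = -50 mm. The 42 mm gap between them is free for a finger down to the board and back to y = -40 mm, where a bar 8 mm high joins the arms.
- scanner: White scanner box, fixed, 220 (x) x 170 (y) x 52 mm high. Origin: on the bench, below the centre of its bay; the body extends from x = -100 to +120 mm and y = -85 to +85 mm. The bay is 92 (x) x 112 (y) mm, its floor 30 mm above the bench, its rim at 52 mm; closed, the cover's top is at 58 mm.
- nest (a point): Centre of the nest on the bay's floor (axes as the scanner's). The cassette lies here flat, length along x, 2.5 mm clearance all round: end blocks 12 mm high at |x| = 34.5 to 46 mm, 68 mm wide; corner lips 8 mm high at |y| = 24.5 to 34, |x| = 22 to 34.5 mm. Between the lips the long sides are free for fingers, out to the bay's walls at |y| = 56 mm; no room for fingers at the ends.
- latch_fin (a point): Centre of the top of the latch's upright fin, 12 (along y) x 18 (x) x 18 mm high, black, on a 7 mm high slide on top of the scanner's near (-x) part; fin top is 77 mm above the bench, its foot at 59 mm. It slides along the scanner's +y.
- latch (a joint): Latch travel in m: 0 to 0.003 at the start (locked), grows as it slides along the scanner's +y, end stop at 0.018; lets go of the cover at about 0.012. It moves with about 2 N and stays where it is left.
- cover (a joint): Cover angle in rad: 0 shut, opens by its spring (far edge hinged, near edge swings up and away from the robot) to its stop at 2.5 once the latch lets go.
- cover_hinge (a point): Middle of the cover's hinge line, 50 mm beyond the bay's centre along the scanner's x, 54 mm above the bench. The cover is 102 mm long from here towards the robot, 124 mm wide and 4 mm thick.
- small_cassette: Bystander: smaller cassette, 40 x 28 x 7 mm, in the other cradle. Origin: centre of underside.
- cradle_b: The other cradle, same shape as the first, fixed; holds the small cassette.
- jar: Bystander: specimen jar, 68 mm in diameter, 75 mm high, on the bench. Origin: centre of underside.
- forceps: Bystander: steel forceps, 126 mm long (x), 20 mm wide, 6 mm high, on the far end of the cutting board. Origin: near its middle, underside.
- mould: Bystander: small steel base mould, 36 x 28 x 10 mm, on the near right corner of the cutting board. Origin: centre of underside.
- pot: Bystander: small specimen pot, 48 mm in diameter, 55 mm high, on the bench. Origin: centre of underside.
- pen: Bystander: marker pen, about 120 mm long (x), 13 mm thick, on the bench. Origin: on its underside, 45 mm from its rear end.
- scissors: Bystander: steel scissors, about 120 mm long (x), 50 mm wide, 8 mm high, on the bench beyond the cutting board. Origin: at the pivot, on the bench.

How it is judged (in metres and radians):
On the way, in this order (a step that is already met when the one before it is completed fails the run):
1. the latch is slid and the cover has sprung open (over 1.5 rad) (value of joint latch above 0.009 m and value of joint cover above 1.5 rad), for 0.2 s.
2. the cassette lies flat on the board, within 1.5 mm of both walls of the stop and square with them (0.04 rad), and is let go of (x of cassette in the frame of stop between -0.0335 and -0.03 m and y of cassette in the frame of stop between 0.02 and 0.0235 m and z of cassette in the frame of stop below 0.0015 m and angle between the x axis of cassette and the x axis of stop, either way round below 0.04 rad and contact force between cassette and the fingers below 0.05 N), for 0.3 s.
3. the cassette is lifted in the fingers (z of cassette in the frame of stop above 0.03 m and contact force between cassette and the fingers above 0.5 N), for 0.1 s.
4. the cassette is down in the nest (within 3 mm of the floor) while still in the fingers (horizontal distance between cassette and nest below 0.005 m and z of cassette in the frame of nest below 0.003 m and contact force between cassette and the fingers above 0.3 N), for 0.05 s.
At the end, for the whole second after the job is handed in: The large cassette lies flat and at rest in the scanner's nest (centre within 5 mm, within 2 mm of the floor, within 0.12 rad of the nest's direction), top side up, let go of, and the cover stands open (over 1.5 rad) (horizontal distance between cassette and nest below 0.005 m and z of cassette in the frame of nest between -0.002 and 0.002 m and angle between the x axis of cassette and the x axis of nest, either way round below 0.12 rad and angle between cassette's own z axis and vertical below 0.05 rad and linear speed of cassette below 0.01 m/s and contact force between cassette and the fingers below 0.05 N and value of joint cover above 1.5 rad); the robot touches nothing.
It fails at once if the cassette is pressed against the stop with more than 40 N (contact force between cassette and stop above 40 N).
It fails at once if a bystander (small cassette, jar, pot, forceps, scissors, pen, mould) is moved more than 25 mm (distance of any of small_cassette, jar, forceps, mould, pot, pen, scissors from where it was at the start of the episode above 0.025 m).
It also fails if it takes over 72 s, if anything falls off the work surface, if the arm or the gripper's body presses on something with over 40 N, if the wrist force passes 120 N, or if a joint passes its speed limit or range.

## Working session

There is one attempt and no reset: what is moved stays moved. The work goes in short steps, Python scripts to look and compute and a tool call to move; the robot and the scene stay as the last step left them, time stands still between calls to the robot, and variables do not carry over. Pictures are saved under pics/ and viewed, at most 13 in all, crops included, and the job is handed in when it is done.

```bash
ls; mkdir -p pics
```

Run:
```python
from plant import r, vision
import cv2,numpy as np
s=r.get_state();print(s, r.grip_depth)
for n in("top","side"):
    c=vision.capture(n);cv2.imwrite(f"pics/{n}0.png",c["frame"][...,::-1]);np.savez(f"{n}0.npz",**c)
    print(n,c["fx"],c["cx"],c["cy"],np.round(c["cam_to_world"],3).tolist())
```

```text
pics
plant.py
{'time_s': 0.0, 'joints': array([ 8.22251975e+01,  2.05924869e+01,  6.32191065e-01, -1.89346948e-02,
       -7.01356870e+01, -1.65053708e+01]), 'qd': array([-0.01998273,  0.08958877,  0.06379374, -0.03438479,  0.04807319,
       -0.05724621]), 'joint_torque': array([-1.28293336e-04, -5.82719064e+01,  2.93063235e+01,  6.99720696e+00,
        7.16366252e-03, -1.52031243e-04]), 'tcp_pos': array([0.27740462, 0.61481491, 0.22560252]), 'eef_rot': array([ 1.79902915e+02, -1.02055869e-02, -2.42866135e+01]), 'contact_force': array([-0.14144365,  0.29186091, -0.32763382]), 'moment': array([ 0.04778969, -0.01326251,  0.00929737]), 'gripper_force': 0.0, 'gripper_width': 0.08724262790108706} 0.0188
top 519.6093416987663 281.02292163877036 204.53188808067338 [[0.009, -0.988, 0.153, 0.414], [-1.0, -0.009, 0.001, -0.005], [0.0, -0.153, -0.988, 1.473], [0.0, 0.0, 0.0, 1.0]]
side 380.9646712376683 278.9188423576775 201.2395526171379 [[-0.877, -0.336, 0.344, 0.321], [-0.481, 0.602, -0.637, 0.483], [0.007, -0.724, -0.689, 0.638], [0.0, 0.0, 0.0, 1.0]]
```

Run:
```python
import cv2
a=cv2.imread("pics/top0.png");cv2.imwrite("pics/top0b.png",cv2.resize(a,(800,600),interpolation=cv2.INTER_CUBIC))
```

```text
(no output)
```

View pics/top0.png

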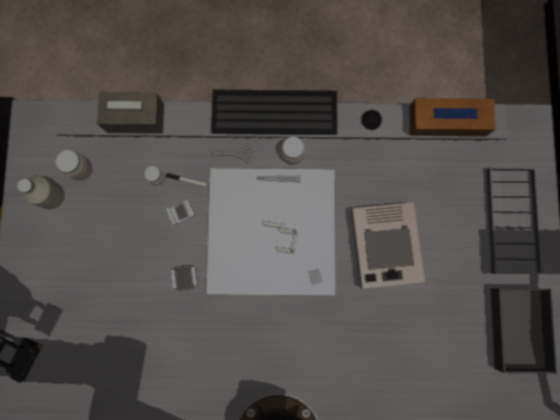

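The top view shows the board (207–336, 168–295), the scanner around (388,246) with its latch at about (392,274), the stop near (285,237), and cradles at (184,278) and (180,212). I'll enlarge it.

Run:
```python
import cv2,numpy as np
a=cv2.imread("pics/top0.png")
f=lambda x0,x1,y0,y1,s:cv2.resize(np.clip(a[y0:y1,x0:x1]*1.3,0,255).astype(np.uint8),None,fx=s,fy=s,interpolation=cv2.INTER_CUBIC)
A=f(345,430,198,293,6);B=f(255,305,215,258,6);C=f(160,205,195,296,4)
W=np.zeros((600,800,3),np.uint8)
W[:A.shape[0],:510]=A; W[:B.shape[0],512:512+288]=B[:,:288]; W[262:262+338,512:512+180]=C[66:]
cv2.imwrite("pics/crop1.png",W)
```

Create h.py:
```python
import numpy as np
def px(c,u,v,z=None):
    """pixel -> world; z: known world height, else depth map"""
    T=c["cam_to_world"];d=np.array([(u-c["cx"])/c["fx"],(v-c["cy"])/c["fy"],1.])
    w=T[:3,:3]@d;o=T[:3,3]
    k=c["z_map"][int(round(v)),int(round(u))] if z is None else (z-o[2])/w[2]
    return o+k*w
```

```text
(no output)
```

View pics/crop1.png

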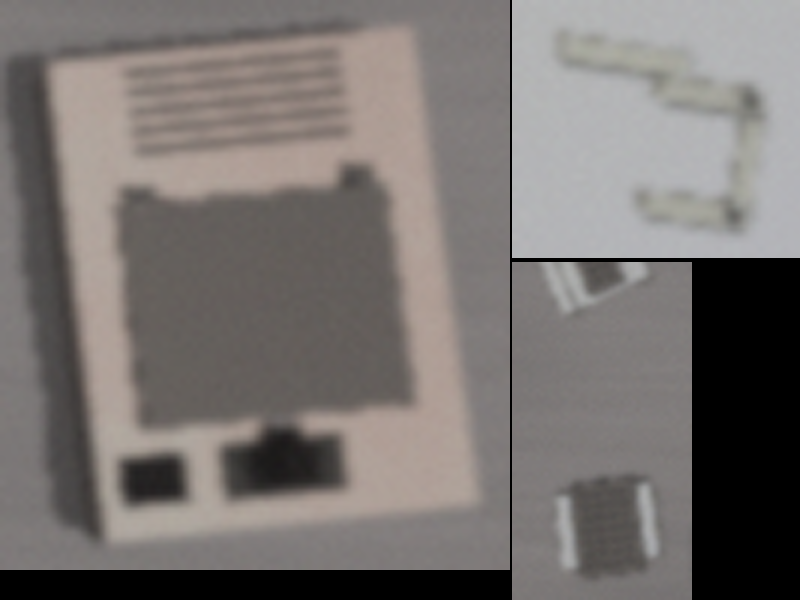

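Add to h.py:
```python
import cv2
from scipy.spatial.transform import Rotation as R
def cloud(c):
    v,u=np.mgrid[:c["z_map"].shape[0],:c["z_map"].shape[1]];z=c["z_map"]
    p=np.stack([(u-c["cx"])/c["fx"]*z,(v-c["cy"])/c["fy"]*z,z],-1)
    w=p@c["cam_to_world"][:3,:3].T+c["cam_to_world"][:3,3]; w[z==0]=np.nan
    return w
def rect(w,lo,hi,xy,rad):
    m=(w[...,2]>lo)&(w[...,2]<hi)&(np.hypot(w[...,0]-xy[0],w[...,1]-xy[1])<rad)
    q=w[m][:,:2].astype(np.float32); (c,s,a)=cv2.minAreaRect(q*1000)
    return np.round(c,1),np.round(s,1),round(a,1),len(q)
def rel(s,target,yaw):
    """tool-frame shift and rotvec (deg) from current commanded (approx measured) pose to target, tool down with given yaw"""
    A=R.from_euler("xyz",s["eef_rot"],degrees=True);B=R.from_euler("xyz",[180,0,yaw],degrees=True)
    return np.round(A.inv().apply(np.array(target)-s["tcp_pos"]),4),np.round((A.inv()*B).as_rotvec(degrees=True),2)
```

Run:
```python
from h import *
from plant import r, vision
c=dict(np.load("top0.npz"));w=cloud(c)
for n,u,v in[("bigcas",184,278),("smallcas",181,212),("stop",294,231),("stopL",263,222),("scan",388,246),("fin",391,272),("board",230,280),("mould",315,276),("pot",152,174),("jar",292,148)]:
    print(n,np.round(px(c,u,v),3))
print("scanner",rect(w,.042,.075,px(c,388,246)[:2],.16))
print("bigcr",rect(w,.009,.03,px(c,184,278)[:2],.05))
print("stop",rect(w,.017,.035,px(c,283,237)[:2],.07))
g=vision.capture("wrist");s=r.get_state()
A=np.eye(4);A[:3,:3]=R.from_euler("xyz",s["eef_rot"],degrees=True).as_matrix();A[:3,3]=s["tcp_pos"]
print(np.round(np.linalg.inv(A)@g["cam_to_world"],3),g["fx"],g["cx"],g["cy"])
```

```text
bigcas [0.43  0.266 0.012]
smallcas [0.616 0.282 0.01 ]
stop [ 0.562 -0.039  0.033]
stopL [0.589 0.048 0.013]
scan [ 0.521 -0.295  0.058]
fin [ 0.451 -0.3    0.066]
board [0.426 0.138 0.008]
mould [ 0.439 -0.099  0.016]
pot [0.716 0.358 0.056]
jar [ 0.79  -0.032  0.071]
scanner (array([ 526.2, -298.1]), array([220.5, 172. ]), 6.3, 4983)
bigcr (array([421.9, 264.1]), array([83. , 68.6]), 9.1, 510)
stop (array([553.4, -19.1]), array([110.2, 112.8]), 12.8, 289)
[[-0.    -0.954 -0.301  0.082]
 [ 1.    -0.001  0.001  0.   ]
 [-0.001 -0.301  0.954 -0.158]
 [ 0.     0.     0.     1.   ]] 307.00937326665775 283.22062548314557 211.35352608898086
```

Run:
```python
from h import *
from plant import r, vision
s=r.get_state();print(rel(s,[.43,.265,.226],-81))
```

```text
(array([2.830e-01, 2.562e-01, 2.000e-04]), array([ 6.000e-02, -4.000e-02,  5.671e+01]))
```

Units first: shifts go in shares of 0.5 m and turns go in shares of 90 degrees. So 0.283 m / 0.5 = 0.566, 0.265 m / 0.5 = 0.53, 57 degrees / 90 = 0.6333.

Call:
inch_along:
  rows: {"dx": [0.06, 0.12, 0.18, 0.24, 0.3, 0.36, 0.42, 0.48, 0.53, 0.566, 0.566, 0.566], "dy": [0.06, 0.11, 0.16, 0.21, 0.26, 0.31, 0.36, 0.42, 0.48, 0.512, 0.512, 0.512], "dz": [0, 0, 0, 0, 0, 0, 0, 0, 0, 0, 0, 0], "rx": [0, 0, 0, 0, 0, 0, 0, 0, 0, 0, 0, 0], "ry": [0, 0, 0, 0, 0, 0, 0, 0, 0, 0, 0, 0], "rz": [0.0667, 0.1333, 0.2, 0.2667, 0.3333, 0.4, 0.4667, 0.5333, 0.6, 0.6333, 0.6333, 0.6333]}

```text
time_s: 1.15
tcp_pos: [0.4306, 0.2643, 0.2267]
eef_rot: [-180.0, 0.0, -81.4]
contact_force: [-0.2, 0.3, 0.5]
gripper_width: 0.0875
gripper_force: 0.0
```

Run:
```python
from h import *
from plant import r, vision
c=vision.capture("wrist");np.savez("w1.npz",**c);cv2.imwrite("pics/w1.png",c["frame"][...,::-1])
s=r.get_state();print(s["tcp_pos"],s["eef_rot"],s["joints"])
print(np.round(cloud(c)[210,280],3))
w=cloud(c)
print(rect(w,.0125,.022,[.425,.265],.055))
s["tcp_pos"]
```

```text
[0.43046665 0.2652612  0.22665116] [-1.79988151e+02  2.07344266e-02 -8.13169863e+01] [ 5.39290734e+01  4.44309047e+00 -2.02781396e+01 -6.80929595e-03
 -6.52557035e+01 -4.52432130e+01]
[0.43  0.297 0.017]
(array([429.2, 266. ]), array([64.3, 66.7]), 8.9, 2566)
```

View pics/w1.png

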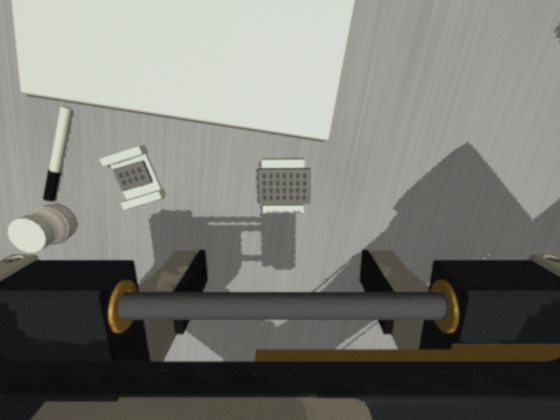

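The wrist view shows the large cassette in its cradle at (284,186), about 50 px long and aligned with the image's horizontal. Its rectangle (64×67 mm) matches the given sizes. Next I look over the stop and then the scanner.

Run:
```python
from h import *
from plant import r, vision
s=r.get_state();print(rel(s,[.52,-.03,.226],-141));print(rel(s,[.46,-.3,.226],-173.7))
```

```text
(array([ 0.3054, -0.0439,  0.0005]), array([0.000e+00, 2.000e-02, 5.968e+01]))
(array([5.632e-01, 5.610e-02, 4.000e-04]), array([1.000e-02, 3.000e-02, 9.238e+01]))
```

To row units: 0.305 m / 0.5 = 0.61, 0.275 m / 0.5 = 0.55, 60 degrees / 90 = 0.6667.

Call:
inch_along:
  rows: {"dx": [0.06, 0.12, 0.18, 0.24, 0.3, 0.36, 0.42, 0.48, 0.55, 0.61, 0.61, 0.61], "dy": [-0.01, -0.02, -0.03, -0.04, -0.05, -0.06, -0.068, -0.076, -0.084, -0.088, -0.088, -0.088], "dz": [0, 0, 0, 0, 0, 0, 0, 0, 0, 0, 0, 0], "rx": [0, 0, 0, 0, 0, 0, 0, 0, 0, 0, 0, 0], "ry": [0, 0, 0, 0, 0, 0, 0, 0, 0, 0, 0, 0], "rz": [0.0667, 0.1333, 0.2, 0.2667, 0.3333, 0.4, 0.4667, 0.5333, 0.6, 0.6667, 0.6667, 0.6667]}

```text
time_s: 2.2
tcp_pos: [0.5204, -0.0296, 0.226]
eef_rot: [180.0, -0.0, -141.3]
contact_force: [0.4, 0.6, -0.9]
gripper_width: 0.0875
gripper_force: 0.0
```

Run:
```python
from h import *
from plant import r, vision
c=vision.capture("wrist");np.savez("w2.npz",**c);cv2.imwrite("pics/w2.png",c["frame"][...,::-1])
w=cloud(c)
print(np.round(w[150:260:30,150:420:60,2],4))
print(rect(w,.019,.032,[.553,-.019],.075))
s=r.get_state();print(rel(s,[.45,-.3,.226],-173.7))
```

```text
[[-0.0014  0.0097  0.0099  0.0084  0.0104]
 [-0.0006  0.0103  0.0095  0.0101  0.0095]
 [ 0.0106  0.0096  0.0134  0.0101  0.0097]
 [ 0.0103  0.0091  0.0098  0.0093  0.0096]]
(array([545.1,   3.1]), array([97.9, 78.3]), 81.9, 1318)
(array([ 2.246e-01, -1.674e-01,  2.000e-04]), array([ 1.000e-02, -4.000e-02,  3.248e+01]))
```

View pics/w2.png

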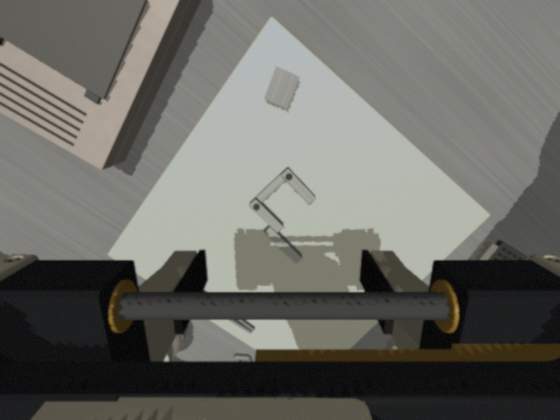

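The stop shows at (250–315, 168–260) and its bounding extents (98×78 mm) match the given sizes. I'll fit its footprint for an accurate yaw.

To row units: 0.225 m / 0.5 = 0.45, 0.202 m / 0.5 = 0.404, 32.5 degrees / 90 = 0.3611.

Call:
inch_along:
  rows: {"dx": [0.044, 0.09, 0.134, 0.18, 0.224, 0.27, 0.314, 0.36, 0.404, 0.45, 0.45, 0.45], "dy": [-0.034, -0.068, -0.1, -0.134, -0.168, -0.2, -0.234, -0.268, -0.3, -0.334, -0.334, -0.334], "dz": [0, 0, 0, 0, 0, 0, 0, 0, 0, 0, 0, 0], "rx": [0, 0, 0, 0, 0, 0, 0, 0, 0, 0, 0, 0], "ry": [0, 0, 0, 0, 0, 0, 0, 0, 0, 0, 0, 0], "rz": [0.0333, 0.0667, 0.1111, 0.1556, 0.2, 0.2444, 0.2889, 0.3333, 0.3611, 0.3611, 0.3611, 0.3611]}
  finger_gap: 0

```text
time_s: 3.25
tcp_pos: [0.4492, -0.3, 0.2263]
eef_rot: [180.0, -0.0, -173.7]
contact_force: [-0.3, -0.2, 0.3]
gripper_width: 0.0131
gripper_force: 0.0
```

Add to h.py:
```python
from scipy.spatial import cKDTree
from scipy.optimize import minimize
def grid(rs):
    return np.vstack([np.stack(np.meshgrid(np.arange(a+.5,b,1),np.arange(c+.5,d,1)),-1).reshape(-1,2) for a,b,c,d in rs])
def fit(pts,rs,x0):
    """2D pose (mm,deg) of a footprint of rectangles onto points (mm), two-way chamfer"""
    M=grid(rs);t=cKDTree(pts)
    def cost(p):
        a=np.radians(p[2]);Q=np.array([[np.cos(a),-np.sin(a)],[np.sin(a),np.cos(a)]]);m=M@Q.T+p[:2]
        return np.mean(np.minimum(t.query(m)[0],6)**2)+np.mean(np.minimum(cKDTree(m).query(pts)[0],6)**2)
    o=minimize(cost,x0,method="Nelder-Mead",options=dict(initial_simplex=np.array(x0)+np.vstack([np.zeros(3),np.diag([5,5,5])])))
    return np.round(o.x,2),round(o.fun,3)
def pick(w,lo,hi,xy,rad):
    m=(w[...,2]>lo)&(w[...,2]<hi)&(np.hypot(w[...,0]-xy[0],w[...,1]-xy[1])<rad)
    return w[m][:,:2]*1000
```

Run:
```python
from h import *
from plant import r, vision
S=[(0,12,-12,48),(-12,0,-50,0),(-66,-54,-50,0)]
w=cloud(dict(np.load("w2.npz")));p=pick(w,.021,.032,[.555,-.01],.075)
print(len(p),np.median(w[...,2][(w[...,2]>.021)&(w[...,2]<.032)&(np.hypot(w[...,0]-.555,w[...,1]+.01)<.075)]))
for a in(-5,-12):print("stop",fit(p,S,[570,-5,a]))
c=vision.capture("wrist");np.savez("w3.npz",**c);cv2.imwrite("pics/w3.png",c["frame"][...,::-1])
w=cloud(c)
print("scan",rect(w,.045,.085,[.516,-.299],.17))
p=pick(w,.068,.085,[.45,-.3],.05);print("fin",len(p),p.mean(0),rect(w,.068,.085,[.45,-.3],.05))
```

```text
1267 0.02556539321474477
stop (array([ 5.7174e+02,  3.0000e-02, -8.0300e+00]), np.float64(0.463))
stop (array([ 5.718e+02,  4.000e-01, -8.000e+00]), np.float64(0.464))
scan (array([ 524.4, -296.8]), array([220.3, 170.5]), 6.3, 15450)
fin 220 [ 440.05947328 -305.29327296] (array([ 440.8, -305.2]), array([17.9, 11.4]), 6.2, 220)
```

View pics/w3.png

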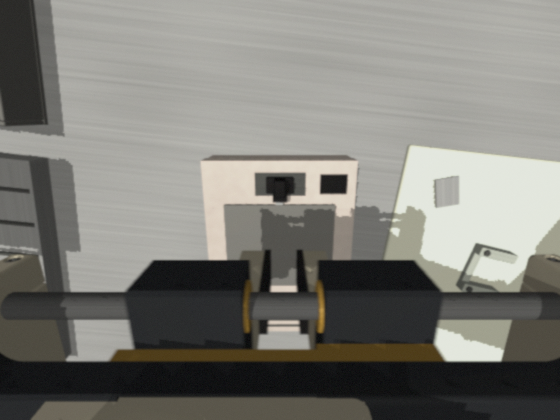

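The fin at (280,190) measures 18×11 mm and the scanner 220×170.5 mm, as they should. I move the closed fingers down on the fin's −y side.

To row units: 0.16 m / 0.5 = 0.32, -0.046 m / 0.5 = -0.092.

Call:
inch_along:
  rows: {"dx": [0.012, 0.024, 0.024, 0.024, 0.024, 0.024, 0.024, 0.024], "dy": [-0.046, -0.092, -0.092, -0.092, -0.092, -0.092, -0.092, -0.092], "dz": [0.06, 0.12, 0.18, 0.24, 0.28, 0.3, 0.32, 0.32], "rx": [0, 0, 0, 0, 0, 0, 0, 0], "ry": [0, 0, 0, 0, 0, 0, 0, 0], "rz": [0, 0, 0, 0, 0, 0, 0, 0]}
  finger_gap: 0

```text
time_s: 3.97
tcp_pos: [0.4421, -0.3461, 0.0654]
eef_rot: [179.9, -0.1, -173.7]
contact_force: [-0.2, 0.1, 0.5]
gripper_width: 0.0004
gripper_force: 0.0
```

Call:
inch_along:
  rows: {"dx": [0, 0, 0, 0, 0, 0, 0, 0, 0, 0], "dy": [0.006, 0.012, 0.018, 0.024, 0.03, 0.036, 0.042, 0.048, 0.054, 0.06], "dz": [0, 0, 0, 0, 0, 0, 0, 0, 0, 0], "rx": [0, 0, 0, 0, 0, 0, 0, 0, 0, 0], "ry": [0, 0, 0, 0, 0, 0, 0, 0, 0, 0], "rz": [0, 0, 0, 0, 0, 0, 0, 0, 0, 0]}

```text
time_s: 4.8
tcp_pos: [0.4389, -0.3175, 0.0668]
eef_rot: [-180.0, 0.0, -173.8]
contact_force: [0.2, -2.9, 1.7]
gripper_width: 0.0002
gripper_force: 1.0
```

Run:
```python
from h import *
from plant import r, vision
c=vision.capture("wrist");np.savez("w4.npz",**c);cv2.imwrite("pics/w4.png",c["frame"][...,::-1])
c=vision.capture("top");w=cloud(c)
print("max z near hinge",np.nanmax(w[...,2][(abs(w[...,0]-.59)<.06)&(abs(w[...,1]+.29)<.05)]))
```

```text
max z near hinge 0.06507078514981712
```

To row units: 0.01 m / 0.5 = 0.02, 0.009 m / 0.5 = 0.018.

Call:
inch_along:
  rows: {"dx": [0, 0, 0, 0, 0], "dy": [0.006, 0.012, 0.018, 0.02, 0.02], "dz": [0, 0, 0, 0, 0], "rx": [0, 0, 0, 0, 0], "ry": [0, 0, 0, 0, 0], "rz": [0, 0, 0, 0, 0]}

```text
time_s: 5.32
tcp_pos: [0.4381, -0.3098, 0.0668]
eef_rot: [-179.8, 0.0, -173.7]
contact_force: [-0.4, -17.5, -6.0]
gripper_width: 0.0007
gripper_force: 9.2
```

Run:
```python
from h import *
from plant import r, vision
c=vision.capture("top");w=cloud(c)
print("max z near hinge",np.nanmax(w[...,2][(abs(w[...,0]-.6)<.08)&(abs(w[...,1]+.29)<.05)]))
```

```text
max z near hinge 0.1151250863701454
```

The cover is open: its raised edge reads 0.115 m, as expected at 2.5 rad. I back off and rise.

To row units: -0.16 m / 0.5 = -0.32, -0.012 m / 0.5 = -0.024.

Call:
inch_along:
  rows: {"dx": [0, 0, 0, 0, 0, 0, 0, 0], "dy": [-0.012, -0.024, -0.024, -0.024, -0.024, -0.024, -0.024, -0.024], "dz": [0, 0, -0.08, -0.16, -0.24, -0.3, -0.32, -0.32], "rx": [0, 0, 0, 0, 0, 0, 0, 0], "ry": [0, 0, 0, 0, 0, 0, 0, 0], "rz": [0, 0, 0, 0, 0, 0, 0, 0]}
  finger_gap: 0.086

```text
time_s: 6.03
tcp_pos: [0.4404, -0.3199, 0.2299]
eef_rot: [-179.9, 0.3, -173.8]
contact_force: [-0.0, -0.3, -0.7]
gripper_width: 0.0479
gripper_force: 0.0
```

```bash
python3 - <<'E'
from h import *
from plant import r, vision
c=vision.capture("wrist");w=cloud(c);np.savez("w5.npz",**c)
p=pick(w,.046,.056,[.515,-.298],.2)
print("scan",rect(w,.045,.056,[.516,-.299],.17))
s=r.get_state();print(rel(s,[.4292,.2660,.226],-81.1))
E
```

```text
scan (array([ 524. , -296.7]), array([219.9, 170.4]), 6.4, 9701)
(array([-0.0532,  0.583 ,  0.0015]), array([ -0.14,   0.1 , -92.68]))
```

To row units: 0.48 m / 0.5 = 0.96, 0.44 m / 0.5 = 0.88, -84 degrees / 90 = -0.9333.

Call:
inch_along:
  rows: {"dx": [-0.006, -0.012, -0.02, -0.028, -0.036, -0.044, -0.052, -0.06, -0.068, -0.076, -0.084, -0.092], "dy": [0.08, 0.16, 0.24, 0.32, 0.4, 0.48, 0.56, 0.64, 0.72, 0.8, 0.88, 0.96], "dz": [0, 0, 0, 0, 0, 0, 0, 0, 0, 0, 0, 0], "rx": [0, 0, 0, 0, 0, 0, 0, 0, 0, 0, 0, 0], "ry": [0, 0, 0, 0, 0, 0, 0, 0, 0, 0, 0, 0], "rz": [-0.0778, -0.1556, -0.2333, -0.3111, -0.3889, -0.4667, -0.5444, -0.6222, -0.7, -0.7778, -0.8556, -0.9333]}
  finger_gap: 0.086

```text
time_s: 7.08
tcp_pos: [0.4311, 0.1643, 0.2249]
eef_rot: [179.9, -0.1, -89.4]
contact_force: [1.1, -0.9, 0.6]
gripper_width: 0.0861
gripper_force: 0.0
```

```bash
python3 - <<'E'
from h import *
from plant import r, vision
s=r.get_state();print(rel(s,[.4292,.2660,.1],-81.1))
E
```

```text
(array([-0.1019,  0.0006,  0.1248]), array([ 0.13, -0.06, -8.32]))
```

To row units: 0.125 m / 0.5 = 0.25, 0.12 m / 0.5 = 0.24, -8.3 degrees / 90 = -0.0922.

Call:
inch_along:
  rows: {"dx": [-0.06, -0.12, -0.18, -0.204, -0.204, -0.204], "dy": [0, 0.002, 0.002, 0.002, 0.002, 0.002], "dz": [0.04, 0.1, 0.17, 0.24, 0.25, 0.25], "rx": [0, 0, 0, 0, 0, 0], "ry": [0, 0, 0, 0, 0, 0], "rz": [-0.0444, -0.0889, -0.0922, -0.0922, -0.0922, -0.0922]}
  finger_gap: 0.086

```text
time_s: 7.58
tcp_pos: [0.4289, 0.2629, 0.0974]
eef_rot: [179.6, -0.3, -81.4]
contact_force: [0.3, -1.1, 0.4]
gripper_width: 0.0859
gripper_force: 0.0
```

```bash
python3 - <<'E'
from h import *
from plant import r, vision
c=vision.capture("wrist");w=cloud(c);cv2.imwrite("pics/w6.png",c["frame"][...,::-1])
print(rect(w,.0125,.022,[.429,.266],.055))
s=r.get_state();print(s["tcp_pos"]);print(rel(s,[.4292,.2660,.003],-81.1))
E
```

```text
(array([429.3, 266.2]), array([64.1, 67.3]), 9.1, 5524)
[0.43012543 0.26344523 0.09967267]
(array([-0.003 ,  0.0002,  0.0967]), array([ 0.22, -0.21, -0.35]))
```

View pics/w6.png

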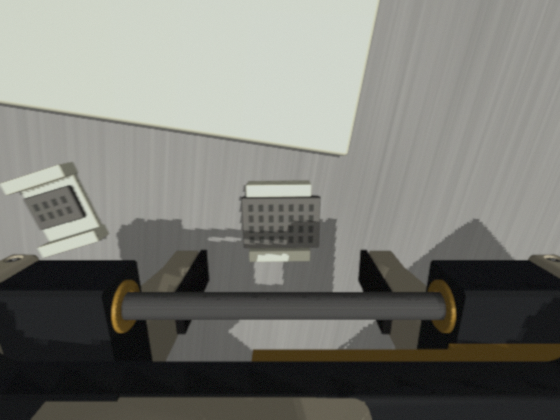

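The cassette sits centred at about (281,222) between the open fingers. Descending.

To row units: 0.0957 m / 0.5 = 0.1914, 0.06 m / 0.5 = 0.12, -0.3 degrees / 90 = -0.0033.

Call:
inch_along:
  rows: {"dx": [-0.006, -0.006, -0.006, -0.006, -0.006, -0.006, -0.006], "dy": [0, 0, 0, 0, 0, 0, 0], "dz": [0.06, 0.12, 0.16, 0.18, 0.1914, 0.1914, 0.1914], "rx": [0, 0, 0, 0, 0, 0, 0], "ry": [0, 0, 0, 0, 0, 0, 0], "rz": [-0.0033, -0.0033, -0.0033, -0.0033, -0.0033, -0.0033, -0.0033]}
  finger_gap: 0.086

```text
time_s: 8.22
tcp_pos: [0.4316, 0.2681, 0.0071]
eef_rot: [-179.9, 0.1, -81.2]
contact_force: [0.0, 0.1, 0.3]
gripper_width: 0.0859
gripper_force: 0.0
```

Call:
inch_along:
  rows: {"dx": [0, 0, 0, 0, 0, 0], "dy": [0, 0, 0, 0, 0, 0], "dz": [0, 0, 0, 0, 0, 0], "rx": [0, 0, 0, 0, 0, 0], "ry": [0, 0, 0, 0, 0, 0], "rz": [0, 0, 0, 0, 0, 0]}
  finger_gap: 0.05
  clamp_n: 15

```text
time_s: 8.72
tcp_pos: [0.431, 0.2679, 0.0064]
eef_rot: [-180.0, 0.0, -81.2]
contact_force: [-2.0, -1.1, 6.6]
gripper_width: 0.0639
gripper_force: 15.0
```

Run:
```python
from h import *
from plant import r, vision
s=r.get_state();print(s["tcp_pos"],rel(s,[.5084,.0666,.06],-98))
```

```text
[0.43101048 0.26789753 0.0064398 ] (array([ 0.2108, -0.0456, -0.0536]), array([-0.03,  0.03, 16.84]))
```

Call:
inch_along:
  rows: {"dx": [0, 0, 0, 0], "dy": [0, 0, 0, 0], "dz": [-0.03, -0.08, -0.12, -0.12], "rx": [0, 0, 0, 0], "ry": [0, 0, 0, 0], "rz": [0, 0, 0, 0]}

```text
time_s: 9.05
tcp_pos: [0.4325, 0.2694, 0.0695]
eef_rot: [-179.7, 0.2, -81.1]
contact_force: [0.1, 1.0, 0.3]
gripper_width: 0.0641
gripper_force: 15.0
```

To row units: 0.211 m / 0.5 = 0.422, 0.2 m / 0.5 = 0.4, 16.8 degrees / 90 = 0.1867.

Call:
inch_along:
  rows: {"dx": [0.06, 0.12, 0.18, 0.24, 0.3, 0.36, 0.4, 0.422, 0.422, 0.422, 0.422, 0.422], "dy": [-0.012, -0.024, -0.036, -0.048, -0.064, -0.078, -0.09, -0.092, -0.092, -0.092, -0.092, -0.092], "dz": [0, 0, 0, 0, 0, 0, 0, 0, 0.04, 0.07, 0.09, 0.09], "rx": [0, 0, 0, 0, 0, 0, 0, 0, 0, 0, 0, 0], "ry": [0, 0, 0, 0, 0, 0, 0, 0, 0, 0, 0, 0], "rz": [0.0333, 0.0667, 0.1, 0.1333, 0.1667, 0.1867, 0.1867, 0.1867, 0.1867, 0.1867, 0.1867, 0.1867]}

```text
time_s: 10.05
tcp_pos: [0.507, 0.0657, 0.0187]
eef_rot: [179.8, -0.1, -98.0]
contact_force: [0.5, 0.6, -0.2]
gripper_width: 0.0639
gripper_force: 15.0
```

To row units: 0.008 m / 0.5 = 0.016, 0.006 m / 0.5 = 0.012.

Call:
inch_along:
  rows: {"dx": [0, 0, 0, 0], "dy": [0, 0, 0, 0], "dz": [0.006, 0.012, 0.016, 0.016], "rx": [0, 0, 0, 0], "ry": [0, 0, 0, 0], "rz": [0, 0, 0, 0]}

```text
time_s: 10.38
tcp_pos: [0.5087, 0.0665, 0.013]
eef_rot: [-180.0, 0.0, -98.0]
contact_force: [-0.4, -0.0, -0.2]
gripper_width: 0.0638
gripper_force: 15.0
```

To row units: 0.003 m / 0.5 = 0.006, 0.002 m / 0.5 = 0.004.

Call:
inch_along:
  rows: {"dx": [0, 0, 0, 0], "dy": [0, 0, 0, 0], "dz": [0.002, 0.004, 0.006, 0.006], "rx": [0, 0, 0, 0], "ry": [0, 0, 0, 0], "rz": [0, 0, 0, 0]}

```text
time_s: 10.72
tcp_pos: [0.5088, 0.0663, 0.0104]
eef_rot: [-180.0, 0.0, -98.0]
contact_force: [-1.4, -0.0, 5.9]
gripper_width: 0.0639
gripper_force: 15.0
```

The cassette touches the board (6 N). I release, rise and turn 90° for the long-side grip.

To row units: -0.1 m / 0.5 = -0.2, -0.09 m / 0.5 = -0.18, 56 degrees / 90 = 0.6222.

Call:
inch_along:
  rows: {"dx": [0, 0, 0, 0, 0, 0, 0, 0, 0, 0, 0, 0], "dy": [0, 0, 0, 0, 0, 0, 0, 0, 0, 0, 0, 0], "dz": [0, 0, 0, -0.06, -0.12, -0.18, -0.2, -0.2, -0.2, -0.2, -0.2, -0.2], "rx": [0, 0, 0, 0, 0, 0, 0, 0, 0, 0, 0, 0], "ry": [0, 0, 0, 0, 0, 0, 0, 0, 0, 0, 0, 0], "rz": [0, 0, 0, 0, 0.0778, 0.1556, 0.2333, 0.3111, 0.3889, 0.4667, 0.5444, 0.6222]}
  finger_gap: 0.076

```text
time_s: 11.72
tcp_pos: [0.5081, 0.066, 0.1096]
eef_rot: [180.0, -0.0, -154.3]
contact_force: [-0.2, -0.2, -0.1]
gripper_width: 0.0762
gripper_force: 0.0
```

Call:
inch_along:
  rows: {"dx": [0, 0, 0, 0, 0, 0, 0], "dy": [0, 0, 0, 0, 0, 0, 0], "dz": [0, 0, 0, 0, 0, 0, 0], "rx": [0, 0, 0, 0, 0, 0, 0], "ry": [0, 0, 0, 0, 0, 0, 0], "rz": [0.0778, 0.1556, 0.2333, 0.3111, 0.3778, 0.3778, 0.3778]}
  finger_gap: 0.07

```text
time_s: 12.3
tcp_pos: [0.5082, 0.066, 0.1096]
eef_rot: [-180.0, -0.0, 172.2]
contact_force: [0.2, 0.0, -0.1]
gripper_width: 0.0699
gripper_force: 0.0
```

```bash
python3 - <<'E'
from h import *
from plant import r, vision
c=vision.capture("wrist");w=cloud(c);cv2.imwrite("pics/w7.png",c["frame"][...,::-1]);np.savez("w7.npz",**c)
s=r.get_state();print(s["tcp_pos"],s["eef_rot"])
print("cas",rect(w,.0155,.024,[.508,.066],.042))
S=[(0,12,-12,48),(-12,0,-50,0),(-66,-54,-50,0)]
p=pick(w,.021,.032,[.56,-.01],.075);print(len(p),fit(p,S,[572,0,-8]))
E
```

```text
[0.50833307 0.06603817 0.10964926] [-1.79983466e+02 -3.24239879e-02  1.72227154e+02]
cas (array([508.7,  65.1]), array([44.6, 64.8]), 82.1, 3749)
930 (array([569.37,   6.66,  -2.84]), np.float64(17.096))
```

View pics/w7.png

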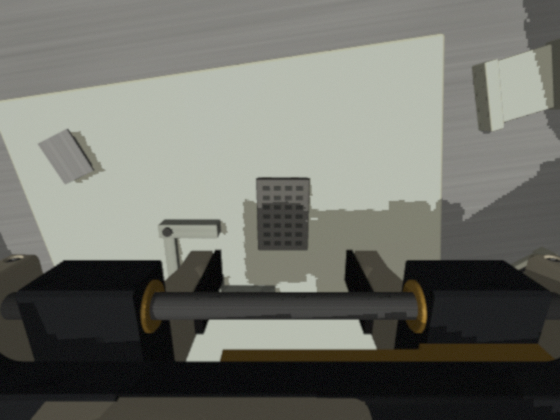

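The cassette is at (283,213) and the stop's arm at (190,230). The measured cassette pose agrees with the TCP, so I go down for the long-side grip.

To row units: 0.097 m / 0.5 = 0.194, 0.06 m / 0.5 = 0.12.

Call:
inch_along:
  rows: {"dx": [0, 0, 0, 0, 0, 0, 0], "dy": [0, 0, 0, 0, 0, 0, 0], "dz": [0.06, 0.12, 0.16, 0.18, 0.194, 0.194, 0.194], "rx": [0, 0, 0, 0, 0, 0, 0], "ry": [0, 0, 0, 0, 0, 0, 0], "rz": [0, 0, 0, 0, 0, 0, 0]}
  finger_gap: 0.058

```text
time_s: 12.93
tcp_pos: [0.5091, 0.0663, 0.0134]
eef_rot: [180.0, 0.0, 172.1]
contact_force: [0.7, -0.8, -0.2]
gripper_width: 0.0579
gripper_force: 0.0
```

Call:
inch_along:
  rows: {"dx": [0, 0, 0, 0, 0], "dy": [0, 0, 0, 0, 0], "dz": [0, 0, 0, 0, 0], "rx": [0, 0, 0, 0, 0], "ry": [0, 0, 0, 0, 0], "rz": [0, 0, 0, 0, 0]}
  finger_gap: 0.03
  clamp_n: 8

```text
time_s: 13.35
tcp_pos: [0.5092, 0.0665, 0.0138]
eef_rot: [180.0, 0.1, 172.0]
contact_force: [-1.6, 0.5, 6.0]
gripper_width: 0.0438
gripper_force: 8.0
```

To row units: -0.036 m / 0.5 = -0.072, -0.032 m / 0.5 = -0.064.

Call:
inch_along:
  rows: {"dx": [-0.016, -0.032, -0.048, -0.064, -0.072, -0.072, -0.072, -0.072, -0.072, -0.072, -0.072, -0.072], "dy": [0, 0, 0, 0, 0, -0.012, -0.024, -0.036, -0.048, -0.058, -0.058, -0.058], "dz": [0, 0, 0, 0, 0, 0, 0, 0, 0, 0, 0, 0], "rx": [0, 0, 0, 0, 0, 0, 0, 0, 0, 0, 0, 0], "ry": [0, 0, 0, 0, 0, 0, 0, 0, 0, 0, 0, 0], "rz": [0, 0, 0, 0, 0, 0, 0, 0, 0, 0, 0, 0]}

```text
time_s: 14.35
tcp_pos: [0.5409, 0.0318, 0.0136]
eef_rot: [180.0, 0.1, 172.0]
contact_force: [1.7, -2.9, 5.9]
gripper_width: 0.0436
gripper_force: 8.0
```

```bash
python3 - <<'E'
from plant import r, vision
for i in range(3):
    s=r.get_state();print(s["tcp_pos"],s["contact_force"],s["gripper_width"])
    vision.capture("side")
E
```

```text
[0.54089053 0.03177634 0.0136461 ] [ 1.69438144 -2.88154082  5.87230041] 0.04359415866766466
[0.54085467 0.0318075  0.01363277] [ 1.27963189 -3.20162445  7.23796047] 0.043556759400975316
[0.54089315 0.0318126  0.01364881] [ 2.2105812  -2.91015865  6.44233176] 0.04391233379550046
```

To row units: -0.002 m / 0.5 = -0.004, -0.001 m / 0.5 = -0.002.

Call:
inch_along:
  rows: {"dx": [-0.002, -0.004, -0.004], "dy": [0, 0, 0], "dz": [0, 0, 0], "rx": [0, 0, 0], "ry": [0, 0, 0], "rz": [0, 0, 0]}

```text
time_s: 14.75
tcp_pos: [0.5413, 0.0316, 0.0133]
eef_rot: [-180.0, -0.1, 172.0]
contact_force: [-3.9, 1.5, 8.7]
gripper_width: 0.0437
gripper_force: 8.0
```

Call:
inch_along:
  rows: {"dx": [-0.001, -0.002, -0.002], "dy": [0, 0, 0], "dz": [0, 0, 0], "rx": [0, 0, 0], "ry": [0, 0, 0], "rz": [0, 0, 0]}

```text
time_s: 15.0
tcp_pos: [0.5419, 0.0315, 0.0133]
eef_rot: [-180.0, -0.1, 172.0]
contact_force: [-5.3, 0.7, 10.1]
gripper_width: 0.0439
gripper_force: 8.0
```

Call:
inch_along:
  rows: {"dx": [-0.001, -0.002, -0.002], "dy": [0, 0, 0], "dz": [0, 0, 0], "rx": [0, 0, 0], "ry": [0, 0, 0], "rz": [0, 0, 0]}

```text
time_s: 15.25
tcp_pos: [0.5428, 0.0313, 0.0132]
eef_rot: [-180.0, -0.1, 172.0]
contact_force: [-4.6, 1.0, 10.5]
gripper_width: 0.0443
gripper_force: 8.0
```

To row units: -0.0008 m / 0.5 = -0.0016, -0.0005 m / 0.5 = -0.001.

Call:
inch_along:
  rows: {"dx": [0, 0, 0], "dy": [0, 0, 0], "dz": [-0.001, -0.0016, -0.0016], "rx": [0, 0, 0], "ry": [0, 0, 0], "rz": [0, 0, 0]}

```text
time_s: 15.5
tcp_pos: [0.5439, 0.0316, 0.0135]
eef_rot: [-180.0, -0.0, 172.0]
contact_force: [1.1, 0.3, -0.1]
gripper_width: 0.044
gripper_force: 8.0
```

Call:
inch_along:
  rows: {"dx": [-0.001, -0.002, -0.002], "dy": [0, 0, 0], "dz": [0, 0, 0], "rx": [0, 0, 0], "ry": [0, 0, 0], "rz": [0, 0, 0]}

```text
time_s: 15.75
tcp_pos: [0.545, 0.0316, 0.0134]
eef_rot: [-180.0, -0.0, 172.0]
contact_force: [-0.2, -0.4, -0.1]
gripper_width: 0.0439
gripper_force: 8.0
```

Call:
inch_along:
  rows: {"dx": [-0.001, -0.002, -0.002], "dy": [0, 0, 0], "dz": [0, 0, 0], "rx": [0, 0, 0], "ry": [0, 0, 0], "rz": [0, 0, 0]}

```text
time_s: 16.0
tcp_pos: [0.545, 0.0315, 0.0133]
eef_rot: [-180.0, -0.1, 172.0]
contact_force: [-4.9, 2.9, 1.7]
gripper_width: 0.044
gripper_force: 8.0
```

To row units: -0.001 m / 0.5 = -0.002, -0.0005 m / 0.5 = -0.001.

Call:
inch_along:
  rows: {"dx": [-0.001, -0.002, -0.002], "dy": [0, 0, 0], "dz": [0, 0, 0], "rx": [0, 0, 0], "ry": [0, 0, 0], "rz": [0, 0, 0]}

```text
time_s: 16.25
tcp_pos: [0.5451, 0.0315, 0.0133]
eef_rot: [-180.0, -0.2, 172.0]
contact_force: [-9.0, 4.4, 4.8]
gripper_width: 0.0439
gripper_force: 8.0
```

Call:
inch_along:
  rows: {"dx": [0, 0, 0], "dy": [-0.002, -0.004, -0.004], "dz": [0, 0, 0], "rx": [0, 0, 0], "ry": [0, 0, 0], "rz": [0, 0, 0]}

```text
time_s: 16.5
tcp_pos: [0.5449, 0.03, 0.0132]
eef_rot: [-180.0, -0.2, 172.0]
contact_force: [-9.0, 8.1, 3.8]
gripper_width: 0.0436
gripper_force: 8.0
```

Call:
inch_along:
  rows: {"dx": [0, 0, 0], "dy": [-0.001, -0.002, -0.002], "dz": [0, 0, 0], "rx": [0, 0, 0], "ry": [0, 0, 0], "rz": [0, 0, 0]}

```text
time_s: 16.75
tcp_pos: [0.5448, 0.0291, 0.0132]
eef_rot: [-180.0, -0.2, 172.0]
contact_force: [-9.1, 8.5, 3.6]
gripper_width: 0.0438
gripper_force: 8.0
```

To row units: -0.001 m / 0.5 = -0.002, -0.0005 m / 0.5 = -0.001.

Call:
inch_along:
  rows: {"dx": [0.002, 0.002, 0.002, 0.002], "dy": [0, -0.001, -0.002, -0.002], "dz": [0, 0, 0, 0], "rx": [0, 0, 0, 0], "ry": [0, 0, 0, 0], "rz": [0, 0, 0, 0]}

```text
time_s: 17.08
tcp_pos: [0.5446, 0.0276, 0.0133]
eef_rot: [-180.0, -0.1, 172.0]
contact_force: [-5.0, 3.9, 1.1]
gripper_width: 0.0442
gripper_force: 8.0
```

Call:
inch_along:
  rows: {"dx": [0, 0, 0], "dy": [-0.001, -0.002, -0.002], "dz": [0, 0, 0], "rx": [0, 0, 0], "ry": [0, 0, 0], "rz": [0, 0, 0]}

```text
time_s: 17.33
tcp_pos: [0.5444, 0.0266, 0.0133]
eef_rot: [-180.0, -0.1, 172.0]
contact_force: [-5.2, 3.8, 1.9]
gripper_width: 0.0436
gripper_force: 8.0
```

Call:
inch_along:
  rows: {"dx": [0, 0, 0], "dy": [-0.001, -0.002, -0.002], "dz": [0, 0, 0], "rx": [0, 0, 0], "ry": [0, 0, 0], "rz": [0, 0, 0]}

```text
time_s: 17.58
tcp_pos: [0.5445, 0.0266, 0.0133]
eef_rot: [180.0, -0.1, 172.0]
contact_force: [-6.5, 8.9, 0.7]
gripper_width: 0.0442
gripper_force: 8.0
```

Units first: shifts go in shares of 0.5 m and turns go in shares of 90 degrees. So -0.0005 m / 0.5 = -0.001.

Call:
inch_along:
  rows: {"dx": [0, 0], "dy": [-0.001, -0.001], "dz": [0, 0], "rx": [0, 0], "ry": [0, 0], "rz": [0, 0]}

```text
time_s: 17.75
tcp_pos: [0.5445, 0.0265, 0.0133]
eef_rot: [179.9, -0.1, 172.0]
contact_force: [-7.1, 11.6, -0.6]
gripper_width: 0.0436
gripper_force: 8.0
```

Call:
inch_along:
  rows: {"dx": [0, 0.001, 0.002, 0.002, 0.002, 0.002, 0.002, 0.002, 0.002], "dy": [0.001, 0.002, 0.003, 0.003, 0.003, 0.003, 0.003, 0.003, 0.003], "dz": [0, 0, 0, 0, 0, 0, 0, 0, 0], "rx": [0, 0, 0, 0, 0, 0, 0, 0, 0], "ry": [0, 0, 0, 0, 0, 0, 0, 0, 0], "rz": [0, 0, 0, 0, 0, 0, 0, 0, 0]}
  finger_gap: 0.066

```text
time_s: 18.5
tcp_pos: [0.5446, 0.0267, 0.0137]
eef_rot: [-180.0, 0.0, 172.0]
contact_force: [0.3, 0.4, -0.4]
gripper_width: 0.0658
gripper_force: 0.0
```

```bash
python3 - <<'E'
from h import *
from plant import r, vision
c=vision.capture("wrist");w=cloud(c);cv2.imwrite("pics/w8.png",c["frame"][...,::-1]);np.savez("w8.npz",**c)
s=r.get_state();print(s["tcp_pos"],s["eef_rot"],s["gripper_width"])
print("cas",rect(w,.0155,.0235,[.543,.027],.042))
c=vision.capture("side");np.savez("s8.npz",**c)
E
```

```text
[0.54450859 0.02675429 0.01365335] [-1.79998470e+02 -5.04283659e-04  1.72013867e+02] 0.0660368215549944
cas (array([543.7,  26.4]), array([81.5, 67. ]), 79.6, 7143)
```

View pics/w8.png

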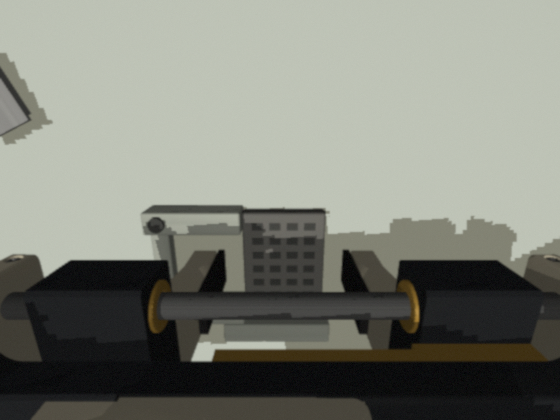

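The cassette's side (243,210) is flush with the fence arm's end. I rise to check the gap at the end wall.

To row units: -0.14 m / 0.5 = -0.28, -0.11 m / 0.5 = -0.22.

Call:
inch_along:
  rows: {"dx": [0, 0, 0, 0, -0.04, -0.06, -0.06, -0.06], "dy": [0, 0, 0, 0, 0, 0, 0, 0], "dz": [-0.04, -0.1, -0.16, -0.22, -0.26, -0.28, -0.28, -0.28], "rx": [0, 0, 0, 0, 0, 0, 0, 0], "ry": [0, 0, 0, 0, 0, 0, 0, 0], "rz": [0, 0, 0, 0, 0, 0, 0, 0]}

```text
time_s: 19.27
tcp_pos: [0.5742, 0.0226, 0.1536]
eef_rot: [180.0, 0.0, 172.0]
contact_force: [-0.1, -0.9, -1.1]
gripper_width: 0.0662
gripper_force: 0.0
```

```bash
python3 - <<'E'
from h import *
from plant import r, vision
c=vision.capture("wrist");w=cloud(c);np.savez("w9.npz",**c)
s=r.get_state();print(s["tcp_pos"],s["eef_rot"],s["gripper_width"])
f=c["frame"][120:260,200:360,::-1];cv2.imwrite("pics/w9.png",cv2.resize(f,None,fx=5,fy=4.2,interpolation=cv2.INTER_CUBIC))
cas=pick(w,.0155,.0228,[.5432,.0264],.045);print("cas",rect(w,.0155,.0228,[.5432,.0264],.04))
p=pick(w,.0232,.032,[.56,-.01],.075);print(len(p),fit(p,[(0,12,-12,48),(-12,0,-50,0),(-66,-54,-50,0)],[572,0,-8]))
E
```

```text
[0.57327348 0.02248671 0.15275858] [-1.79992431e+02 -7.94721883e-02  1.71977378e+02] 0.06596971905775542
cas (array([542. ,  20.7]), array([57.2, 66.2]), 82.3, 3153)
2113 (array([ 5.7162e+02,  5.3000e-01, -8.1400e+00]), np.float64(0.275))
```

View pics/w9.png

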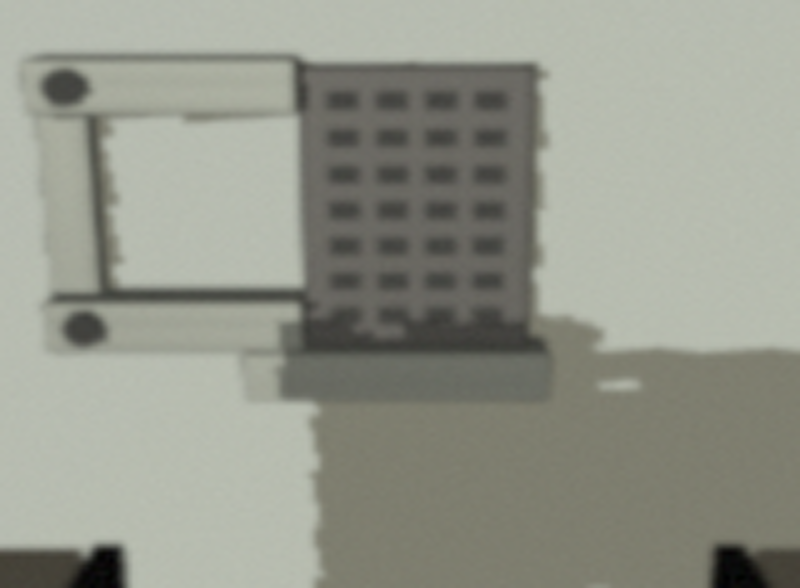

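The cassette is flush with both fence arms (edge at about x=303) and with the end wall (row 350), and it is square. I go back down, grip the long sides and lift.

To row units: 0.1395 m / 0.5 = 0.279, 0.139 m / 0.5 = 0.278.

Call:
inch_along:
  rows: {"dx": [0.06, 0.06, 0.06, 0.06, 0.06, 0.06, 0.06, 0.06], "dy": [0, 0, 0, 0, 0, 0, 0, 0], "dz": [0.06, 0.12, 0.18, 0.23, 0.26, 0.278, 0.279, 0.279], "rx": [0, 0, 0, 0, 0, 0, 0, 0], "ry": [0, 0, 0, 0, 0, 0, 0, 0], "rz": [0, 0, 0, 0, 0, 0, 0, 0]}
  finger_gap: 0.066

```text
time_s: 19.98
tcp_pos: [0.5439, 0.0266, 0.0137]
eef_rot: [-179.9, -0.1, 172.0]
contact_force: [-0.7, -0.4, 0.7]
gripper_width: 0.0662
gripper_force: 0.0
```

Call:
inch_along:
  rows: {"dx": [0, 0, 0, 0, 0, 0, 0, 0, 0, 0, 0], "dy": [0, 0, 0, 0, 0, 0, 0, 0, 0, 0, 0], "dz": [0, 0, 0, 0, -0.008, -0.024, -0.06, -0.12, -0.18, -0.22, -0.22], "rx": [0, 0, 0, 0, 0, 0, 0, 0, 0, 0, 0], "ry": [0, 0, 0, 0, 0, 0, 0, 0, 0, 0, 0], "rz": [0, 0, 0, 0, 0, 0, 0, 0, 0, 0, 0]}
  finger_gap: 0.03
  clamp_n: 20

```text
time_s: 20.9
tcp_pos: [0.5473, 0.0274, 0.1299]
eef_rot: [179.8, 0.4, 172.1]
contact_force: [0.7, 0.2, 0.5]
gripper_width: 0.0436
gripper_force: 20.0
```

Run:
```python
from h import *
from plant import r, vision
s=r.get_state();print(s["tcp_pos"],s["eef_rot"]);print(rel(s,[.5152,-.2975,.123],-173.7))
```

```text
[0.54728722 0.02744945 0.12985273] [179.81736935   0.44121775 172.06910683]
(array([-0.013 , -0.3263,  0.0059]), array([  0.13,   0.46, -14.23]))
```

To row units: -0.326 m / 0.5 = -0.652, -0.01 m / 0.5 = -0.02, -14.2 degrees / 90 = -0.1578.

Call:
inch_along:
  rows: {"dx": [-0.002, -0.006, -0.008, -0.01, -0.014, -0.016, -0.02, -0.022, -0.026, -0.026, -0.026, -0.026], "dy": [-0.06, -0.13, -0.2, -0.27, -0.34, -0.41, -0.48, -0.55, -0.62, -0.652, -0.652, -0.652], "dz": [0, 0, 0, 0, 0, 0, 0, 0, 0, 0, 0, 0], "rx": [0, 0, 0, 0, 0, 0, 0, 0, 0, 0, 0, 0], "ry": [0, 0, 0, 0, 0, 0, 0, 0, 0, 0, 0, 0], "rz": [-0.0167, -0.0333, -0.0556, -0.0667, -0.0833, -0.1, -0.1222, -0.1333, -0.1578, -0.1578, -0.1578, -0.1578]}

```text
time_s: 21.9
tcp_pos: [0.5115, -0.2988, 0.1242]
eef_rot: [180.0, -0.0, -173.9]
contact_force: [-0.9, 0.0, 0.3]
gripper_width: 0.0433
gripper_force: 20.0
```

Run:
```python
from h import *
from plant import r, vision
c=vision.capture("wrist");cv2.imwrite("pics/w10.png",c["frame"][...,::-1]);np.savez("w10.npz",**c)
s=r.get_state();print(s["tcp_pos"],s["eef_rot"],s["gripper_width"]);print(rel(s,[.5154,-.2978,.06],-173.7))
```

```text
[ 0.5117283  -0.2980272   0.12424013] [ 1.79987463e+02 -6.77339878e-03 -1.73855251e+02] 0.04381260861516793
(array([-0.0037, -0.0002,  0.0642]), array([ 0.01, -0.01, -0.16]))
```

View pics/w10.png

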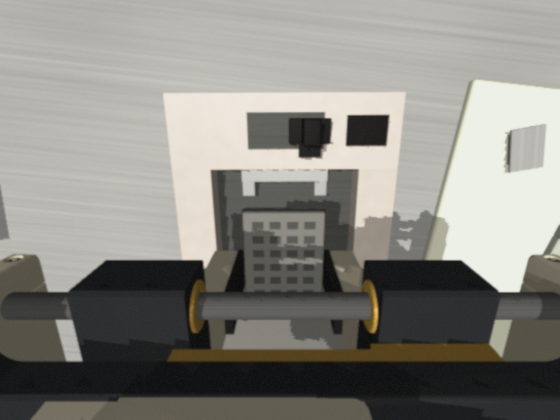

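The cassette hangs level at (284,248), with the nest's near block visible at (243–327, 175). I measure both in this image.

Run:
```python
from h import *
c=dict(np.load("w10.npz"));w=cloud(c)
a=np.radians(6.3);ex=np.array([np.cos(a),np.sin(a)]);ey=np.array([-ex[1],ex[0]])
d=w[...,:2]*1000-np.array([514.2,-297.9]);X=d@ex;Y=d@ey;Z=w[...,2]*1000
m=(Z>40)&(Z<44.5)&(X<-30)&(abs(Y)<45)
print("block Z",np.median(Z[m]),"X",np.percentile(X[m],[2,98]),"Y",np.percentile(Y[m],[1,99]))
v,u=np.mgrid[:420,:560]
k=(v>205)&(v<255)&(u>235)&(u<335)&(Z>110)&(Z<150)
print("cas top Z",np.median(Z[k]),"Xmin",np.percentile(X[k],1),"Y",np.percentile(Y[k],[1,99]))
e=[Y[q][k[q]] for q in range(215,246,10)];f=[X[q][k[q]].mean() for q in range(215,246,10)]
print([(round(x,1),round(np.min(y),1),round(np.max(y),1)) for x,y in zip(f,e)])
```

```text
block Z 41.607647325083065 X [-43.86447573 -34.16862629] Y [-33.282268    33.24771676]
cas top Z 128.78218413629958 Xmin -36.41516283772298 Y [-22.50422489  21.98359949]
[(np.float64(-34.5), np.float64(-21.9), np.float64(21.3)), (np.float64(-29.0), np.float64(-22.2), np.float64(20.9)), (np.float64(-23.2), np.float64(-22.4), np.float64(21.1)), (np.float64(-17.4), np.float64(-22.2), np.float64(20.8))]
```

To row units: 0.06 m / 0.5 = 0.12, -0.0039 m / 0.5 = -0.0078.

Call:
inch_along:
  rows: {"dx": [-0.004, -0.0078, -0.0078, -0.0078, -0.0078, -0.0078], "dy": [0, 0.0006, 0.0006, 0.0006, 0.0006, 0.0006], "dz": [0.02, 0.06, 0.1, 0.12, 0.12, 0.12], "rx": [0, 0, 0, 0, 0, 0], "ry": [0, 0, 0, 0, 0, 0], "rz": [0, 0, 0, 0, 0, 0]}

```text
time_s: 22.45
tcp_pos: [0.5159, -0.2965, 0.0638]
eef_rot: [180.0, -0.1, -173.7]
contact_force: [-0.5, -0.7, -0.2]
gripper_width: 0.0435
gripper_force: 20.0
```

Call:
inch_along:
  rows: {"dx": [0, 0, 0, 0, 0, 0, 0], "dy": [0, 0, 0, 0, 0, 0, 0], "dz": [0.01, 0.02, 0.03, 0.04, 0.048, 0.048, 0.048], "rx": [0, 0, 0, 0, 0, 0, 0], "ry": [0, 0, 0, 0, 0, 0, 0], "rz": [0, 0, 0, 0, 0, 0, 0]}

```text
time_s: 23.03
tcp_pos: [0.5158, -0.2972, 0.0399]
eef_rot: [180.0, -0.0, -173.8]
contact_force: [0.1, 0.6, -0.9]
gripper_width: 0.0436
gripper_force: 20.0
```

To row units: 0.004 m / 0.5 = 0.008, 0.003 m / 0.5 = 0.006.

Call:
inch_along:
  rows: {"dx": [0, 0, 0, 0, 0, 0], "dy": [0, 0, 0, 0, 0, 0], "dz": [0.002, 0.004, 0.006, 0.008, 0.008, 0.008], "rx": [0, 0, 0, 0, 0, 0], "ry": [0, 0, 0, 0, 0, 0], "rz": [0, 0, 0, 0, 0, 0]}

```text
time_s: 23.53
tcp_pos: [0.5159, -0.2971, 0.0361]
eef_rot: [180.0, -0.0, -173.8]
contact_force: [1.2, 0.0, 0.5]
gripper_width: 0.0435
gripper_force: 20.0
```

Call:
inch_along:
  rows: {"dx": [0, 0, 0], "dy": [0, 0, 0], "dz": [0.001, 0.002, 0.002], "rx": [0, 0, 0], "ry": [0, 0, 0], "rz": [0, 0, 0]}

```text
time_s: 23.78
tcp_pos: [0.5159, -0.2971, 0.0351]
eef_rot: [180.0, -0.0, -173.8]
contact_force: [0.1, -0.2, -0.6]
gripper_width: 0.0439
gripper_force: 20.0
```

Call:
inch_along:
  rows: {"dx": [0, 0, 0], "dy": [0, 0, 0], "dz": [0.001, 0.002, 0.002], "rx": [0, 0, 0], "ry": [0, 0, 0], "rz": [0, 0, 0]}

```text
time_s: 24.03
tcp_pos: [0.516, -0.2971, 0.035]
eef_rot: [-180.0, 0.0, -173.8]
contact_force: [-2.6, 1.8, 7.2]
gripper_width: 0.0436
gripper_force: 20.0
```

It touches the floor at the expected height (7 N). I release and rise.

To row units: -0.16 m / 0.5 = -0.32, -0.14 m / 0.5 = -0.28.

Call:
inch_along:
  rows: {"dx": [0, 0, 0, 0, 0, 0, 0, 0, 0, -0.03, -0.06, -0.06], "dy": [0, 0, 0, 0, 0, 0, 0, 0, 0, 0, 0, 0], "dz": [0, 0, 0, -0.002, -0.002, -0.04, -0.1, -0.16, -0.22, -0.28, -0.32, -0.32], "rx": [0, 0, 0, 0, 0, 0, 0, 0, 0, 0, 0, 0], "ry": [0, 0, 0, 0, 0, 0, 0, 0, 0, 0, 0, 0], "rz": [0, 0, 0, 0, 0, 0, 0, 0, 0, 0, 0, 0]}
  finger_gap: 0.062

```text
time_s: 25.03
tcp_pos: [0.5501, -0.2948, 0.1996]
eef_rot: [-179.8, 0.5, -173.7]
contact_force: [1.1, -0.6, 0.9]
gripper_width: 0.0623
gripper_force: 0.0
```

Run:
```python
from h import *
from plant import r, vision
c=vision.capture("wrist");w=cloud(c)
s=r.get_state();print(s["tcp_pos"],s["contact_force"],s["gripper_width"])
a=np.radians(6.3);ex=np.array([np.cos(a),np.sin(a)]);ey=np.array([-ex[1],ex[0]])
d=w[...,:2]*1000-np.array([514.2,-297.9]);X=d@ex;Y=d@ey;Z=w[...,2]*1000
m=(abs(X)<25)&(abs(Y)<18);print("cas top Z",np.nanpercentile(Z[m],[5,50,95]))
m=(abs(X)<18)&(abs(Y)<40)&(Z>37)&(Z<43);print("Y",np.percentile(Y[m],[1,99]))
t=vision.capture("top");q=cloud(t);print("cover",np.nanmax(q[...,2][(abs(q[...,0]-.6)<.08)&(abs(q[...,1]+.29)<.05)]))
f=c["frame"][110:270,190:370,::-1];cv2.imwrite("pics/w11.png",cv2.resize(f,None,fx=4,fy=3.75,interpolation=cv2.INTER_CUBIC))
```

```text
[ 0.5480886  -0.29414811  0.1967238 ] [-0.62409169  0.61263809 -2.16523011] 0.06179402351741669
cas top Z [ 39.69736182 300.27545285 311.84452892]
Y [-20.80675401  21.8821061 ]
cover 0.6422660372641253
```

View pics/w11.png

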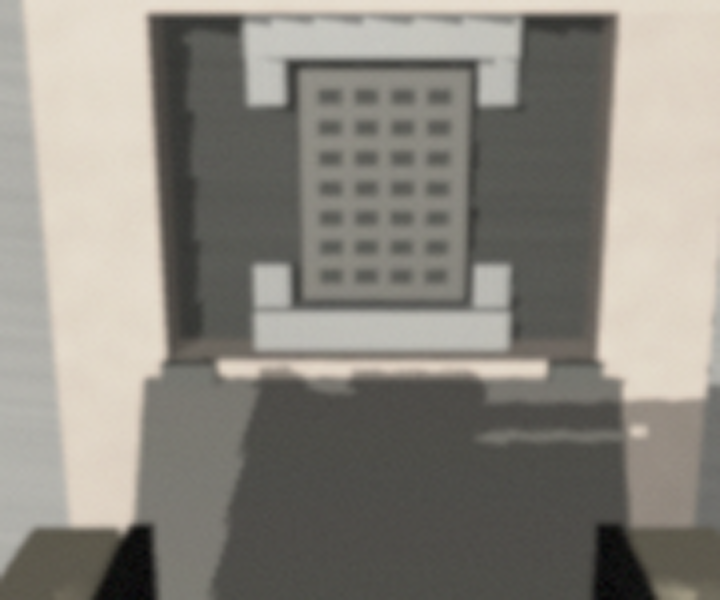

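The cassette lies flat and centred in the nest (297–472, 65–300), its top at about 40 mm. The cover is open behind it and the fingers are clear.

Call:
inch_along:
  rows: {"dx": [0, 0, 0, 0], "dy": [0, 0, 0, 0], "dz": [0, 0, 0, 0], "rx": [0, 0, 0, 0], "ry": [0, 0, 0, 0], "rz": [0, 0, 0, 0]}

```text
time_s: 25.47
tcp_pos: [0.5452, -0.2939, 0.1933]
eef_rot: [180.0, -0.1, -173.8]
contact_force: [0.1, 0.1, -0.7]
gripper_width: 0.0624
gripper_force: 0.0
```

```bash
python3 -c "
from plant import r, vision
print(r.close_job())"
```

```text
the job is handed in; nothing more can be done
None
```

I handed the job in at about 25 s, with the latch slid, the cover open, and the cassette seated in the stop, let go, re-gripped by its long sides and set down flat in the scanner's nest; hand-in returned no verdict.

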